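# Pump up the vacuum hold-down of a pot-trimming stand

### The job

The bowl standing on the vacuum plate is about to be trimmed: first push the vent lever fully over to its other side with a fingertip to close the vent. Then press the black knob of the hand pump down and let it spring back up, over and over, until the steel indicator pin next to the pump stands fully out, and finish with the lever still over and the pump knob back up. Never touch the indicator pin itself, and neither lift nor shift the bowl or the other things lying about.

Things in the scene. Friction and masses are not known exactly. Their poses are not given: they have to be found in the camera images.
- pump: Vacuum hold-down, bolted to the table. Origin on the table under the middle of its base plate (150 mm in its x, 280 mm in its y); z up, x away from the robot at yaw 0. In a row along its y: vent lever on a grey block (y -95 mm, block to 95 mm high), dark pin boss (-10 mm, 95 mm high), pump barrel (+65 mm, 66 mm thick, 137 mm high), round plate with the bowl (+225 mm, 184 mm across).
- plunger (a joint): Travel of the pump knob, m: 0 = up (rest), 0.032 = down at its stop. A spring pushes it up: 3 N at the top, 9 N at the bottom; let go, it rises at once. Each full stroke drives the pin out by one 6 mm tooth (the first by 0 to 6 mm); strokes under two thirds of the travel may do nothing. 3 to 7 full strokes are needed; more do no harm.
- knob_top (a point): Centre of the flat top of the pump's black mushroom knob (48 mm diameter, 14 mm thick), 186 mm above the table when up; goes straight down when pressed. On the pump's axis, 75 mm from the pin's.
- pin_out (a joint): How far the indicator pin stands out of its seat, m: starts between 0 and 0.016; 0.034 = fully out. It rises only as the knob goes down, then stays; it gets fully out only with the knob pressed to its stop.
- indicator: The steel indicator pin, 12 mm diameter with an 18 mm head. Origin: centre of its top, 103 mm above the table when in, 137 mm when fully out, when a dark ring at its foot shows. Not to be touched.
- lever (a joint): Angle of the vent lever, rad: 0 = leaning 0.5 rad from vertical to the pump's -x side (vent open), 1.0 = leaning 0.5 rad to its +x side (closed, at its stop). Starts between 0 and 0.25. Stays where it is left; under 2 N at its ball moves it.
- lever_tip (a point): Centre of the black ball (26 mm diameter) at the lever's end, 80 mm from the hinge, which lies along the pump's y, 92 mm above the table, at x = 0, y = -95 mm of the pump. The ball swings from 38 mm on the pump's -x side to 38 mm on its +x side, 162 mm above the table at both ends, 172 mm midway.
- bowl: Loose terracotta bowl, 130 mm across, 55 mm high, upright on the vacuum plate; origin under its middle. Leave it.
- mug: Loose white mug, 76 mm across, 90 mm high, handle at its +y; origin under its middle. Leave it.
- jar: Loose jar, 60 mm across, 85 mm high; origin under its middle. Leave it.
- test_cup: Loose small terracotta cup, 60 mm across, 50 mm high; origin under its middle. Leave it.
- rolling_pin: Loose wooden rolling pin, 210 mm long along its y, 44 mm thick; origin under its middle. Leave it.
- batten: Loose wooden batten, 40 x 220 (along its y) x 8 mm; origin under its middle. Leave it.
- brush: Loose brush, 190 mm long, lying along its x; leave it.
Things that resemble listed ones, but are neither listed nor needed, are in the scene too. What is shaped like the bowl but green or turquoise is not meant.

How it is judged:
On the way, in this order (a step that is already met when the one before it is completed fails the run):
1. the vent lever is pushed over (value of joint lever above 0.9 rad), for 0.2 s.
2. the indicator pin stands fully out (value of joint pin_out above 0.032 m), for 0.2 s.
At the end, for the whole second after the job is handed in: The indicator pin is out by more than 32 of its 34 mm, the vent lever is over (more than 0.9 of its 1.0 rad), the pump knob is back up (within 4 mm), the bowl rests upright, and no loose thing has moved more than 30 mm (value of joint pin_out above 0.032 m and value of joint lever above 0.9 rad and value of joint plunger below 0.004 m and not (distance of any of bowl, mug, jar, test_cup, rolling_pin, batten, brush from where it was at the start of the episode above 0.03 m) and angle between bowl's own z axis and vertical below 0.15 rad and linear speed of bowl below 0.02 m/s); the robot touches nothing.
It fails at once if the pump knob is pressed more than 12 mm while the vent lever is not yet over (less than 0.85 rad) (value of joint plunger above 0.012 m and value of joint lever below 0.85 rad).
It fails at once if the robot touches the indicator pin (contact force between any of the fingers, the arm and indicator above 0.5 N).
It fails at once if the bowl or another loose thing is lifted or shifted by more than 30 mm (distance of any of bowl, mug, jar, test_cup, rolling_pin, batten, brush from where it was at the start of the episode above 0.03 m).
It also fails if it takes over 58 s, if anything falls off the work surface, if the arm or the gripper's body presses on something with over 40 N, if the wrist force passes 120 N, or if a joint passes its speed limit or range.

### The arm

A 6-joint arm with a two-finger parallel gripper is mounted at the origin on the work surface. World frame = base frame: x ahead of the robot, y to its left, z up, the work surface at z = 0. Lengths are in m, angles in rad, forces in N, time in s.
With the tool pointing down it reaches from about 0.4 to 0.825 m from the base axis. Payload 7 kg.
Tool frame: the origin (TCP) lies at the very end of the fingers, on their centre line; the grasp point (between the pads) lies 19 mm behind it; z points along the fingers, y is the direction in which the jaws open and shut (so a half turn about z gives the same grasp; the last joint's range is limited). The gripper opens to 85 mm and grips with 20 to 120 N. Pads are 22 mm wide; open, the fingers measure 114 mm over their backs; the gripper's body (76 mm by 85 mm) begins 54 mm behind the grasp point. The pads swing forward as they close: fully open they stand 13 mm farther back than shut.
Start: joints at [-0.829, 0.359, 0.012, 0, -1.224, -0.288], TCP at [0.296, -0.607, 0.231] pointing down, gripper open.
Joint ranges: [-3.07, 3.07], [-1.43, 2.12], [-1.02, 1.25], [-3.03, 1.67], [-3.05, -0], [-3.03, 3.03]. Speed limits (rad/s): [2.39, 2.39, 3.01, 3.14, 3.14, 3.14].

### API

Orientations are given as a rotation vector (axis times angle).
In Python, from cell import * gives the robot as it stands. Calls block until the motion is done:
- reach(position, orientation): joint-space move of the TCP to a pose.
- move_linear(position, attitude=None, velocity=0.15, f_stop=None): straight line of the TCP; attitude=None keeps the orientation; velocity is the mean speed in m/s. With f_stop (N) it stops when the force on the tool has changed by that much, and returns True; else False.
- movej(angles): joint-space move.
- set_gripper(opening, force=None): opening from 0.0 (shut) to 1.0 (fully open); force is the grip in N (None keeps the last); returns when the fingers have stopped.
- wait(seconds).
- ik(position, orientation): joint angles nearest the present ones, or None.
- sense(): the state.
- get_image(name): name is "side" or "top"; returns a dict with "frame" (400x640x3 uint8, blue, green, red), "intrinsics" (3x3 intrinsics, pixels), "k1" (the pictures are not rectified: a ray, as slopes to the right and down, at radius r is drawn at 1 + k1 r^2 times it, then the intrinsics apply), "extrinsics" (4x4, takes a point from world to camera coordinates). Camera axes: x right, y up, looking along -z (the intrinsics and any distortion apply to the point x, -y, -z); pixel columns grow to the right and rows downward; lengths in m; the calibration is good to about 2 mm. A picture is of the moment at which its call begins. There is no depth.
A pose or a line that the arm cannot do raises Unreachable and nothing moves.
- hand_in(): hands the job in, once; it reports no verdict.
The state is a dict: "clock": time; "qpos": joint angles; "qd": joint speeds; "effort": joint torques, N m; "eef_pos": TCP position; "eef_rot": TCP orientation; "ft_force": force on the tool from outside, world axes, zero at the start; "moment": the same for the moment, N m; "gripper_width": opening from 0.0 (shut) to 1.0 (fully open).
Only numpy, scipy, OpenCV 4.12 (cv2) and the standard library are available. Lean on these libraries where they do the work, as an engineer would, in place of code of your own. Each camera call takes 0.05 s, during which the arm holds its last target.

## Working session

There is one attempt and no reset: what is moved stays moved. The work goes in short steps, each a Python script; the robot and the scene stay as the last script left them, time stands still between calls to the robot, and variables do not carry over. Pictures are saved under pics/ and viewed, and the job is handed in when it is done.

```bash
mkdir -p pics
python3 - <<'E'
from cell import *
import cv2,json
s=sense();print(s['clock'],s['eef_pos'],s['eef_rot'],s['gripper_width'])
for n in("top","side"):
    d=get_image(n);cv2.imwrite(f"pics/{n}0.png",d["frame"]);print(n,d["intrinsics"],d["k1"],d["extrinsics"])
E
```

```text
0.0 [ 0.29567467 -0.60625549  0.23038621] [ 7.06472629e-01 -3.06060475e+00 -2.43590881e-03] 0.9986273539278597
top [[518.62166625   0.         325.37527271]
 [  0.         518.62166625 195.56992264]
 [  0.           0.           1.        ]] -0.1743379060976603 [[ 0.00529251 -0.99992154  0.01135312  0.04084225]
 [ 0.99585171  0.0063016   0.09077257 -0.52687081]
 [-0.09083699  0.01082561  0.99580693 -1.35500693]
 [ 0.          0.          0.          1.        ]]
side [[462.59946287   0.         324.89251624]
 [  0.         462.59946287 201.384622  ]
 [  0.           0.           1.        ]] -0.08159057822680059 [[-0.86569363 -0.5002829  -0.01707513  0.46172079]
 [ 0.31895959 -0.5775778   0.75144439 -0.2396312 ]
 [-0.38579699  0.64507434  0.65957545 -1.03278092]
 [ 0.          0.          0.          1.        ]]
```

View pics/top0.png

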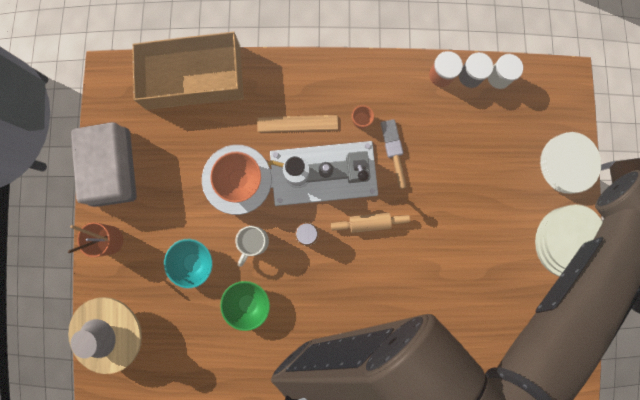

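View pics/side0.png

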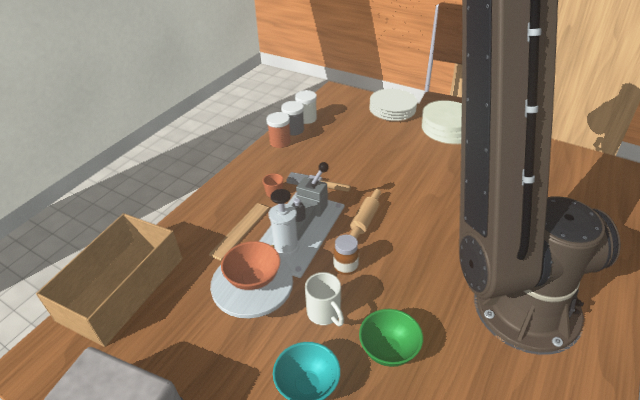

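The pump lies at about (325,172) in the top view: knob (296,167), pin (326,170), lever ball (362,175). I'll zoom in to get them more precisely.

Run:
```python
import cv2
a=cv2.imread("pics/top0.png")[130:220,255:390];cv2.imwrite("pics/topz.png",cv2.resize(a,None,fx=5.8,fy=5.8,interpolation=cv2.INTER_CUBIC))
a=cv2.imread("pics/side0.png")[150:290,210:370];cv2.imwrite("pics/sidez.png",cv2.resize(a,None,fx=4,fy=4,interpolation=cv2.INTER_CUBIC))
```

```text
(no output)
```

View pics/topz.png

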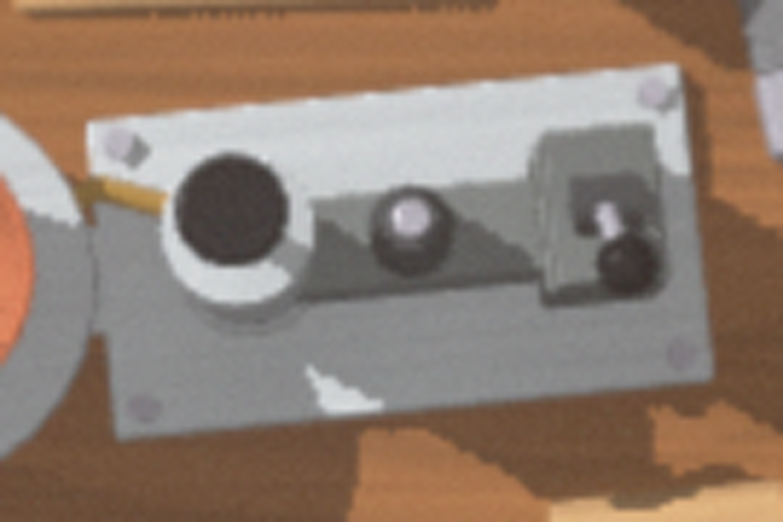

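View pics/sidez.png

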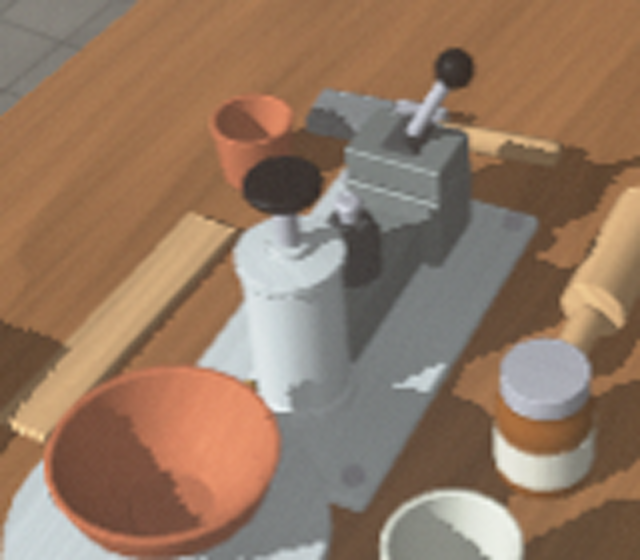

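```bash
cat > h.py <<'E'
from cell import *
import cv2,numpy as np
def ray(d,uv):
    K=np.array(d["intrinsics"]);k=d["k1"];E=np.array(d["extrinsics"])
    p=cv2.undistortPoints(np.array([[uv]],float),K,np.array([k,0,0,0,0.]))[0,0]
    v=E[:3,:3].T@np.array([p[0],-p[1],-1]);o=-E[:3,:3].T@E[:3,3]
    return o,v/np.linalg.norm(v)
def onz(d,uv,z):
    o,v=ray(d,uv);return o+v*(z-o[2])/v[2]
def tri(r):
    A=sum(np.eye(3)-np.outer(v,v) for o,v in r);b=sum((np.eye(3)-np.outer(v,v))@o for o,v in r)
    return np.linalg.solve(A,b)
def proj(d,P):
    K=np.array(d["intrinsics"]);E=np.array(d["extrinsics"]);c=E[:3,:3]@P+E[:3,3]
    s=np.array([c[0],-c[1]])/-c[2];s=s*(1+d["k1"]*s@s);return K[:2,:2]@s+K[:2,2]
def blob(f,box,thr=70):
    x0,y0,x1,y1=box;m=(f[y0:y1,x0:x1].max(2)<thr).astype(np.uint8)
    n,l,st,c=cv2.connectedComponentsWithStats(m)
    i=1+np.argmax(st[1:,4]);return c[i]+[x0,y0],st[i]
E
python3 - <<'E'
from h import *
t=get_image("top");s=get_image("side")
for b in((280,150,310,182),(355,168,372,184)): print(blob(t["frame"],b))
for b in((268,184,294,208),(315,158,332,175)): print(blob(s["frame"],b))
k=blob(t["frame"],(280,150,310,182))[0];print("knob z.186",onz(t,k,.186))
ks=blob(s["frame"],(268,184,294,208))[0];print("knob tri",tri([ray(t,k),ray(s,ks)]),onz(s,ks,.179))
b=blob(t["frame"],(355,168,372,184))[0];bs=blob(s["frame"],(315,158,332,175))[0]
b2=np.array([(628.5)/5.8-.5+255,263.5/5.8-.5+130]);print(b2)
print("ball",tri([ray(t,b2),ray(s,bs)]),onz(t,b2,.163))
C=[onz(t,[(x+.5)/5.8-.5+255,(y+.5)/5.8-.5+130],.01) for x,y in((88,123),(680,64),(713,380),(118,438))]
for c in C:print(c)
print("ctr",np.mean(C,0),np.linalg.norm(C[0]-C[1]),np.linalg.norm(C[1]-C[2]))
y=(C[0]-C[1]+C[3]-C[2]);print("yaw",np.arctan2(-y[0],y[1]))
pin=[(408+.5)/5.8-.5+255,(215+.5)/5.8-.5+130]
for z in(.103,.119):print("pin",onz(t,pin,z))
E
```

```text
(array([295.6484375, 166.6328125]), array([  7,   8,  17,  17, 128], dtype=int32))
(array([363.421875, 175.78125 ]), array([ 4,  3,  9, 10, 64], dtype=int32))
(array([280.60098522, 195.53694581]), array([  3,   5,  19,  14, 203], dtype=int32))
(array([323.51851852, 166.87037037]), array([ 5,  5,  8,  9, 54], dtype=int32))
knob z.186 [0.57987573 0.11610848 0.186     ]
knob tri [0.58057789 0.11627599 0.17976295] [0.58089518 0.11547363 0.179     ]
[362.86206897 174.93103448]
ball [ 0.56267259 -0.04537327  0.16183729] [ 0.56427715 -0.04438061  0.163     ]
[0.64886373 0.19524327 0.01      ]
[ 0.67894123 -0.08196259  0.01      ]
[ 0.53002724 -0.09667134  0.01      ]
[0.50134466 0.17892375 0.01      ]
ctr [0.58979422 0.04888327 0.01      ] 0.2788328320796856 0.14963864001301103
yaw 0.10589754552119386
pin [0.59252736 0.0462703  0.103     ]
pin [0.59016335 0.04642561 0.119     ]
```

```bash
cat >> h.py <<'E'
from scipy.spatial.transform import Rotation as Ro
yaw=.106;ux=np.array([np.cos(yaw),np.sin(yaw),0]);uy=np.array([-np.sin(yaw),np.cos(yaw),0])
ctr=np.array([.5885,.0500,0]);Z=np.array([0,0,1.])
RV=Ro.from_matrix(np.c_[-ux,uy,-Z]).as_rotvec()
P=lambda x,y,z: ctr+x*ux+y*uy+z*Z
E
python3 - <<'E'
from h import *
print(P(-.037,-.095,.162),P(0,.065,.18))
set_gripper(0.0)
a=P(-.085,-.095,.26);print(a,ik(a,RV))
reach(a,RV)
move_linear(P(-.085,-.095,.150),velocity=.12)
s=sense();print(s['clock'],s['eef_pos'],s['ft_force'],s['qpos'],s['gripper_width'])
for n in("top","side"):
    d=get_image(n);f=d["frame"];f=f[130:220,255:390] if n=="top" else f[100:290,210:400]
    cv2.imwrite(f"pics/{n}1.png",cv2.resize(f,None,fx=3,fy=3))
E
```

```text
[ 0.56175882 -0.04838145  0.162     ] [0.5816229  0.11463517 0.18      ]
[ 0.51402824 -0.05345993  0.26      ] [ 0.27659574  0.07779581 -0.28673947  0.         -1.20626105 -1.74139207]
4.1667 [ 0.51453207 -0.05345915  0.15065307] [-0.34315039 -0.48785909  0.00521199] [ 2.76494080e-01  1.69663417e-01 -4.46331118e-01  2.89080824e-04
 -9.53748318e-01 -1.74138730e+00] -0.0028384831416731655
```

View pics/side1.png

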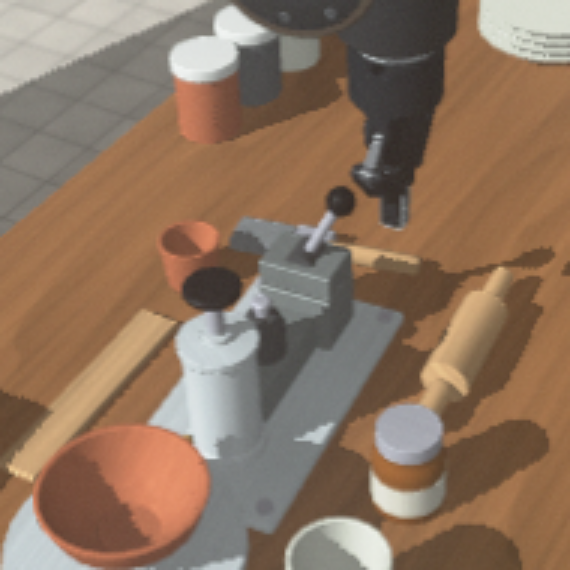

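View pics/top1.png

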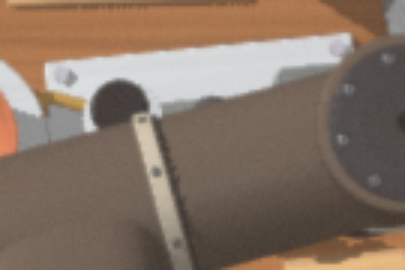

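The closed fingertips at about (395,220) in the side crop stand right behind the ball (341,200). Now I'll push.

Run:
```python
from h import *
r=move_linear(P(.030,-.095,.150),velocity=.06,f_stop=10)
s=sense();p=s['eef_pos']-ctr;print(r,s['clock'],p@ux,p@uy,p[2],s['ft_force'])
move_linear(s['eef_pos']-.04*ux,velocity=.1)
d=get_image("side");f=d["frame"][100:290,210:400]
cv2.imwrite(f"pics/side2.png",cv2.resize(f,None,fx=3,fy=3));print(sense()['ft_force'])
```

```text
True 5.7583 0.013390884418550183 -0.0951650704896382 0.14850408061746848 [-1.86915919  0.25969383  1.66626657]
[ 0.1028959  -0.1164859   0.41604562]
```

View pics/side2.png

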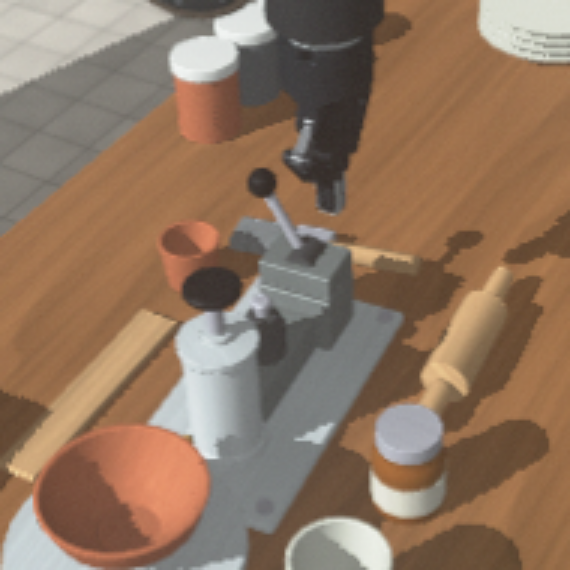

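The lever has swung over: the ball is at (262,182) in the crop, and the finger stopped at x=+13 mm, as predicted for the end stop. I'll check the angle numerically, then make one pump stroke.

Run:
```python
from h import *
d=get_image("side");b=blob(d["frame"],(288,150,306,170))
q=onz(d,b[0],.162)-ctr;print("ball",b,q@ux,q@uy)
s=sense();move_linear(s['eef_pos']*[1,1,0]+[0,0,.26],velocity=.2)
K=np.array([.5805,.1155,0])
reach(K+.215*Z,RV)
s=sense();print(s['clock'],s['eef_pos'],s['ft_force'])
r=move_linear(K+.149*Z,velocity=.06,f_stop=25)
s=sense();print(r,s['clock'],s['eef_pos'],s['ft_force'])
d=get_image("side");cv2.imwrite("pics/side3.png",cv2.resize(d["frame"][100:290,210:400],None,fx=3,fy=3))
move_linear(K+.195*Z,velocity=.08)
s=sense();print(s['clock'],s['eef_pos'],s['ft_force'])
d=get_image("side");cv2.imwrite("pics/side4.png",cv2.resize(d["frame"][100:290,210:400],None,fx=3,fy=3))
```

```text
ball (array([296.96551724, 160.29310345]), array([ 5,  6,  9,  9, 58], dtype=int32)) 0.03714822920823672 -0.09177995682264939
7.8333 [0.57997452 0.11596854 0.21372946] [ 1.46042357 -0.28276431 -0.19083429]
True 8.8 [0.58068142 0.11510758 0.15439759] [-3.29152405e+00 -4.82923360e-04  9.40336212e+00]
9.5167 [0.58000499 0.11544022 0.1941448 ] [ 0.27276369  0.0811272  -0.59596321]
```

View pics/side3.png

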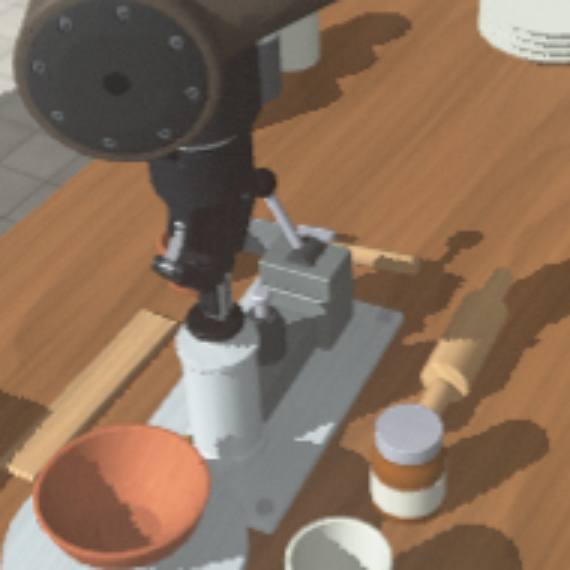

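View pics/side4.png

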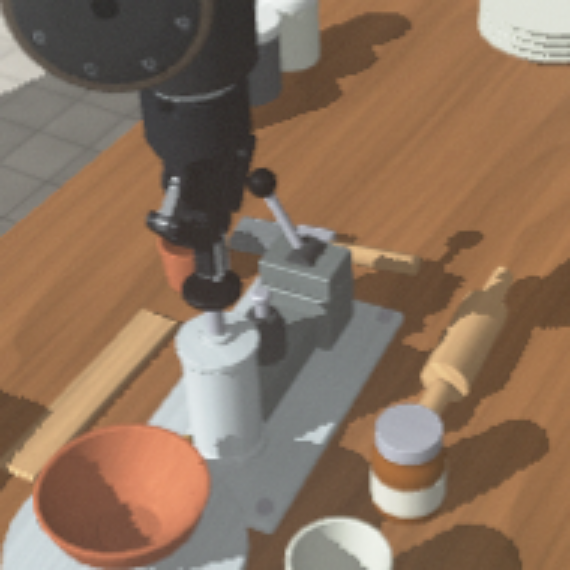

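The lever ball measures +37 mm, so it is fully over. The knob reached its stop at z≈0.154, then sprang back, and the lever held. I'll make 8 more strokes, since extra ones do no harm.

Run:
```python
from h import *
K=np.array([.5805,.1155,0])
for i in range(8):
    r=move_linear(K+.149*Z,velocity=.06,f_stop=25)
    s=sense();wait(.15)
    move_linear(K+.195*Z,velocity=.08);wait(.15)
    print(r,round(s['clock'],2),s['eef_pos'][2].round(4),s['ft_force'].round(1))
s=sense();move_linear(K+.27*Z,velocity=.2)
reach(P(-.14,-.2,.30),RV)
d=get_image("side");cv2.imwrite("pics/side5.png",cv2.resize(d["frame"][150:290,210:370],None,fx=4,fy=4))
d=get_image("top");cv2.imwrite("pics/top5.png",d["frame"]);print(sense()['clock'],sense()['ft_force'])
```

```text
True 10.24 0.1544 [-2.4  0.7  8.6]
True 11.88 0.1544 [-3.9  0.3  8.8]
True 13.53 0.1544 [-3.1 -0.5  9.7]
True 15.18 0.1544 [-3.5 -0.4  8.9]
True 16.82 0.1544 [-3.   0.6  8.1]
True 18.46 0.1544 [-2.9 -0.2  9.3]
True 20.1 0.1544 [-2.6  0.2  8.2]
True 21.74 0.1544 [-2.8  0.1  8.8]
24.4917 [ 0.08061088 -0.03711069  0.2232249 ]
```

View pics/side5.png

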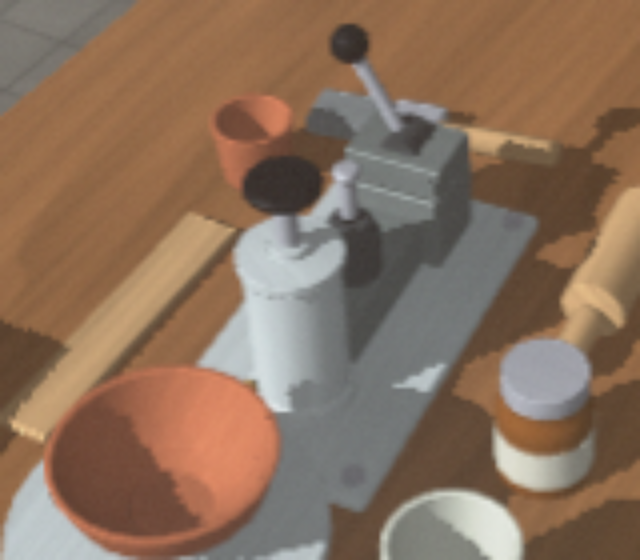

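View pics/top5.png

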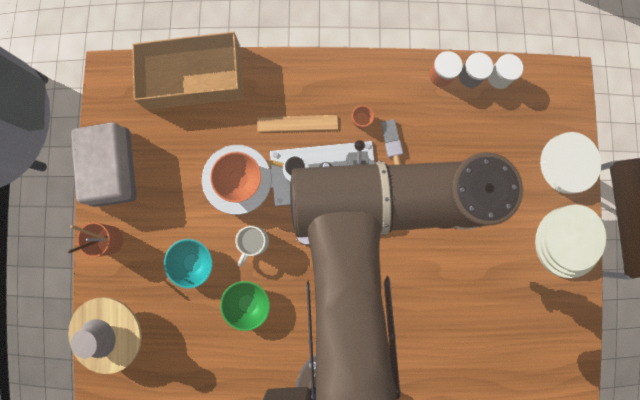

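The pin head is now at (345,168) in the side crop; the lever is over and the knob is up. Next I'll check the pin height against the projection.

Run:
```python
from h import *
d=get_image("side");f=d["frame"]
K=np.array([.5805,.1155,0]);X=K-.075*uy
for z in(.137,.125,.131,.103,.0975,.095):print(z,((proj(d,X+z*Z)-[275,180])*12).round(0))
kb=blob(f,(268,184,294,208))[0];print("knob",kb)
cv2.imwrite("pics/pin.png",cv2.resize(f[180:225,275:320],None,fx=12,fy=12,interpolation=cv2.INTER_CUBIC))
```

```text
0.137 [256. 124.]
0.125 [260. 168.]
0.131 [258. 146.]
0.103 [266. 248.]
0.0975 [267. 268.]
0.095 [268. 276.]
knob [280.5631068  195.51456311]
```

View pics/pin.png

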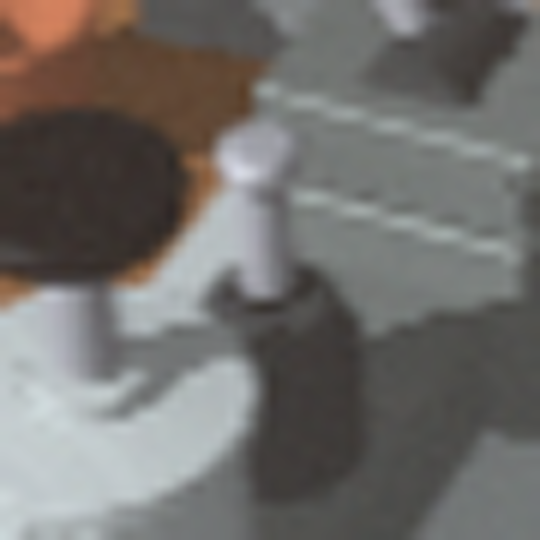

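The pin looks out, but the height estimate (31–34 mm) can't confirm "fully". There is time left, so I'll make two firmer strokes held at the stop, retreat clear of the top camera, and triangulate the pin.

Run:
```python
from h import *
K=np.array([.5805,.1155,0])
reach(K+.25*Z,RV);move_linear(K+.195*Z,velocity=.15)
for i in range(2):
    r=move_linear(K+.148*Z,velocity=.05,f_stop=45)
    s=sense();q=sense();wait(.3);w=sense()
    print(r,round(s['clock'],2),s['eef_pos'][2].round(4),s['ft_force'].round(1),w['eef_pos'][2].round(4),w['ft_force'].round(1))
    move_linear(K+.195*Z,velocity=.08);wait(.15)
move_linear(K+.27*Z,velocity=.25)
movej([-0.829, 0.359, 0.012, 0, -1.224, -0.288])
d=get_image("side");cv2.imwrite("pics/pin2.png",cv2.resize(d["frame"][180:225,275:320],None,fx=12,fy=12,interpolation=cv2.INTER_CUBIC))
t=get_image("top");cv2.imwrite("pics/top6.png",cv2.resize(t["frame"][130:220,255:390],None,fx=5.8,fy=5.8,interpolation=cv2.INTER_CUBIC));cv2.imwrite("pics/top6f.png",t["frame"]);cv2.imwrite("pics/side6f.png",d["frame"]);print(sense()['clock'])
```

```text
True 27.05 0.1544 [-4.3  0.5  8.3] 0.1543 [-4.4  1.   8.6]
True 28.98 0.1544 [-3.8  1.8  8.8] 0.1543 [-3.1  1.4  9.3]
33.3917
```

View pics/pin2.png

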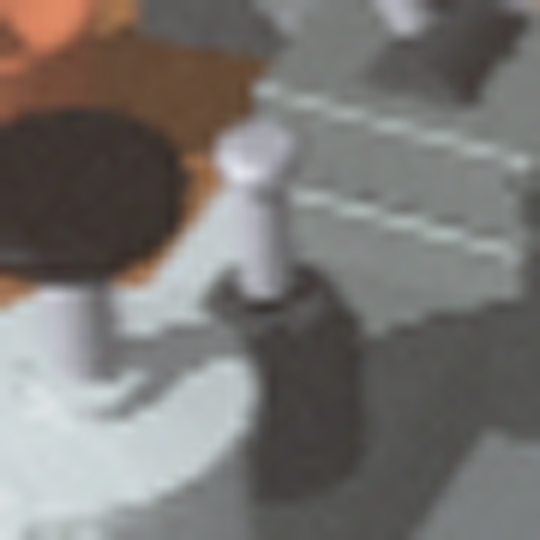

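View pics/top6.png

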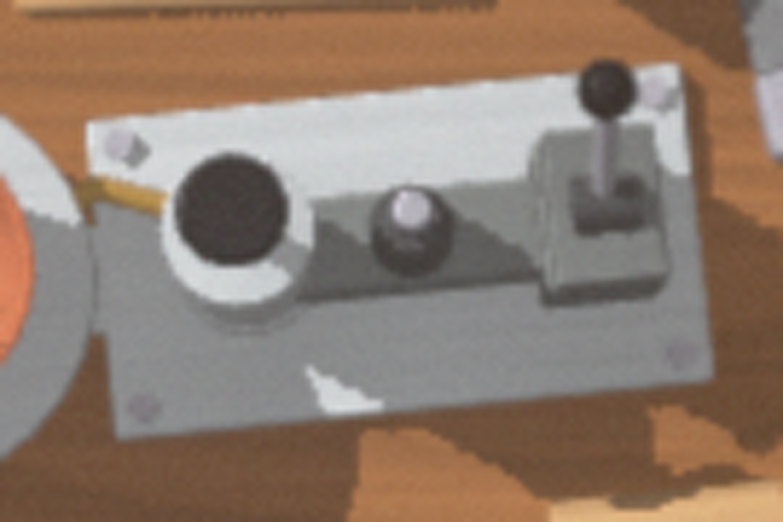

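Run:
```python
from h import *
t=get_image("top");s=get_image("side")
up=lambda x,y,f,o:np.array([(x+.5)/f-.5+o[0],(y+.5)/f-.5+o[1]])
for h in (138,143,148):
    T=tri([ray(t,up(411,208,5.8,(255,130))),ray(s,up(255,h,12,(275,180)))]);print(h,T)
k=blob(t["frame"],(280,150,310,182))[0];ks=blob(s["frame"],(268,184,294,208))[0];print("knob mid",tri([ray(t,k),ray(s,ks)]))
f=cv2.imread("pics/side0.png")
cv2.imwrite("pics/pin0.png",cv2.resize(f[180:225,275:320],None,fx=12,fy=12,interpolation=cv2.INTER_CUBIC))
for n in("top","side"):
    a=cv2.imread(f"pics/{n}0.png").astype(int);b=cv2.imread(f"pics/{n}6f.png").astype(int)
    m=(abs(a-b).max(2)>40).astype(np.uint8);_,_,st,c=cv2.connectedComponentsWithStats(m)
    print(n,[(tuple(x[:5])) for x in st[1:] if x[4]>8])
```

```text
138 [0.5892887  0.04469634 0.13722951]
143 [0.58946499 0.04465939 0.13579321]
148 [0.5896416  0.04462237 0.13435432]
knob mid [0.58133843 0.11662451 0.17986719]
top [(np.int32(354), np.int32(140), np.int32(11), np.int32(12), np.int32(103)), (np.int32(323), np.int32(163), np.int32(6), np.int32(3), np.int32(11)), (np.int32(357), np.int32(165), np.int32(12), np.int32(14), np.int32(96)), (np.int32(323), np.int32(168), np.int32(6), np.int32(3), np.int32(11)), (np.int32(409), np.int32(189), np.int32(25), np.int32(11), np.int32(132)), (np.int32(377), np.int32(200), np.int32(12), np.int32(8), np.int32(48)), (np.int32(409), np.int32(202), np.int32(29), np.int32(25), np.int32(166))]
side [(np.int32(593), np.int32(137), np.int32(11), np.int32(14), np.int32(55)), (np.int32(292), np.int32(156), np.int32(18), np.int32(27), np.int32(134)), (np.int32(316), np.int32(162), np.int32(13), np.int32(14), np.int32(105)), (np.int32(311), np.int32(177), np.int32(8), np.int32(7), np.int32(26)), (np.int32(357), np.int32(177), np.int32(14), np.int32(11), np.int32(71)), (np.int32(362), np.int32(183), np.int32(33), np.int32(10), np.int32(98)), (np.int32(293), np.int32(190), np.int32(6), np.int32(5), np.int32(18)), (np.int32(294), np.int32(198), np.int32(5), np.int32(5), np.int32(9)), (np.int32(349), np.int32(204), np.int32(10), np.int32(5), np.int32(29))]
```

View pics/pin0.png

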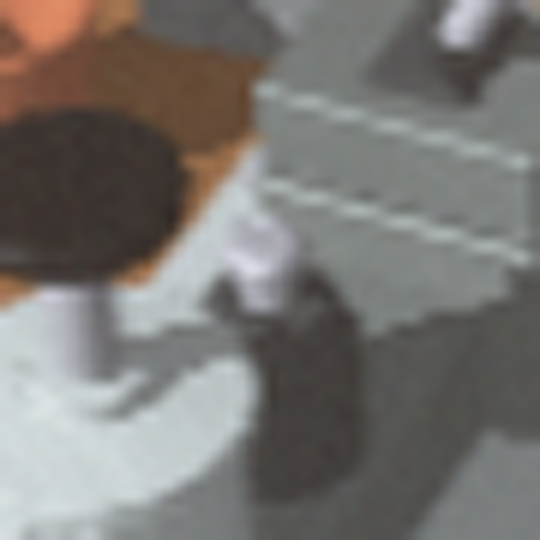

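Triangulation puts the pin top at 135–137 mm, against 137 mm when fully out. The visible shaft now ends about 7 px higher at the foot, so the dark ring shows. The only differences from the first pictures are the lever, the pin, and patches I take to be shadows. I'll hand in.

```bash
python3 -c "
from cell import *
s=sense();print(s['clock'],s['ft_force']);print(hand_in())"
```

```text
33.4917 [ 0.30050353 -0.04357539 -0.95516331]
the job is handed in; nothing more can be done
None
```

I closed the vent lever, pumped until the indicator pin stood out, and handed the job in at 33.5 s with the arm clear of everything. I got no verdict back.

- **Lever:** I pushed it over with the closed fingertips. It stopped against its end, and the ball then measured +37 mm, against 38 mm nominal. It was still over in the last pictures.
- **Pump:** I made 11 strokes, nine at a 25 N stop threshold and two firmer ones at 45 N. Every stroke ended at about z = 0.154, where the knob's stop should be. After the last stroke the knob was back at its starting height.
- **Pin:** It never moved between the 9th and 11th strokes. Two views put its top at 135–137 mm, against 137 mm when fully out, and the dark ring shows at its foot. A rougher estimate from the side view alone gave 31–34 mm out, so the images alone don't fully confirm it.
- **Other things:** Comparing the first and last pictures showed changes only at the lever and the pin, plus patches I took to be shadows. The bowl and the other loose things looked unmoved.

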